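Unclip the pierced copper lamp cover

ROBOT

A 6-joint arm with a two-finger parallel gripper is mounted at the origin on the work surface. World frame = base frame: x ahead of the robot, y to its left, z up, the work surface at z = 0. Lengths are in m, angles in degrees, forces in N, time in s.
With the tool pointing down it reaches from about 0.3 to 0.75 m from the base axis. Payload 8.5 kg.
Tool frame: the origin (TCP) lies midway between the tips of the shut fingers; the grasp point (between the pads) lies 19 mm behind it (env.pinch_z is the z of the grasp point in the tool frame, in m); z points along the fingers, y is the line along which they close (so a half turn about z gives the same grasp; the last joint's range is limited). The gripper opens to 85 mm and grips with 20 to 120 N. Pads are 22 mm wide; open, the fingers measure 114 mm over their backs; the gripper's body (76 mm by 85 mm) begins 54 mm behind the grasp point. The pads swing forward as they close: fully open they stand 13 mm farther back than shut.
Start: joints at [-81.606, 21.807, 74.336, -0, 83.858, -12.336], TCP at [0.195, -0.514, 0.206] pointing down, gripper open.
Joint ranges: [-178.18, 178.18], [-50.72, 133.34], [12.68, 142.11], [-81.47, 261.47], [9.98, 163.14], [-165.26, 165.26]. Speed limits (degrees/s): [136.94, 136.94, 180, 180, 180, 180].

INTERFACE

Orientations are given as a 3x3 rotation matrix whose columns are the frame's x, y, z axes.
In Python, from rig import env gives the robot as it stands.
- The arm moves only by the tool arm_command, never from a script. Its argument "deltas" is a list of rows, each an object of numbers: "rx", "ry", "rz": the turn, a rotation vector about the tool's x, y, z in rad; "dx", "dy", "dz": the shift along the tool's x, y, z in m; "fingers": the finger opening in m, from 0 to 0.0854. In form: [{"rx": .., "ry": .., "rz": .., "dx": .., "dy": .., "dz": .., "fingers": ..}, ...]. A call has 1 to 12 rows; each row shifts and turns the commanded pose from where the row before left it, along the tool's axes as they then stand; what a row does not reach is not made up. A row lasts 1/10 s, in which the tool goes at most 50 mm and 8.59 degrees, less where a joint would pass 70% of its speed; a pose out of reach is approached as far as the arm can. A call is refused whole if a number of a shift passes 0.05 or a number of a turn 0.15, either way. A call with a gripper value outside its range is refused whole. The fingers move at their own pace and stop on an object; "squeeze" is the grip in N (left out, the last holds). Time passes only in rows, so rows that do not move let the fingers close. It gives the time, the measured TCP pose, the force, the opening and the grip force at its end, in the units of the state.
- env.observe(): the state, without advancing time (a new reading comes with each control period).
- env.get_image(name): name is "scene" or "top" or "wrist"; returns a dict with "color" (480x640x3 uint8, blue, green, red), "camera_matrix" (3x3 intrinsics, pixels), "eye" and "orientation" of the camera in the world. Camera axes: x right, y up, looking along -z (the intrinsics and any distortion apply to the point x, -y, -z); pixel columns grow to the right and rows downward; lengths in m; the calibration is good to about 2 mm. The wrist camera is an equidistant fisheye: a pixel r from the principal point sees the ray r / f radians off the axis. A picture is of the moment at which its call begins. There is no depth.
- env.close_job(): hands the job in; it is judged then, once.
Trained networks look in a picture, given as the dict that the camera call returned (one of the last four; its "shot" number tells which), for a name from the list of things; names that differ only in an ending like _2 or _b are one class to them, and where a whole thing is asked for, a point or a joint stands for the part that bears it (a point fixed in the world has none). Each returns a list of dicts, best first, with "p" (0 to 1); they miss things now and then, are a little off and sometimes report something else, mostly with a low value. They report only what shows in the picture. A call takes as long as a camera call. They do not tell look-alikes from the thing itself.
- env.look_for(query, picture): "box" ([left, top, right, bottom] in pixels, round what is visible of it).
- env.tip_of(query, picture): "location" ([column, row] in pixels: a listed point, or the origin of a listed thing).
The state is a dict: "time_s": time; "q": joint angles; "qvel": joint speeds; "joint_efforts": joint torques, N m; "position": TCP position; "tool_rot": TCP orientation; "ft_force": force on the tool from outside, world axes, zero at the start; "wrist_torque": the same for the moment, N m; "grip_width": finger opening in m; "gripper_force": force on a finger pad.
Only numpy, scipy, OpenCV 4.12 (cv2) and the standard library are available. Lean on these libraries where they do the work, as an engineer would, in place of code of your own. Each camera call takes 0.05 s, during which the arm holds its last target. There are 200 camera calls.

TASK

The light in the housing under the pierced copper cover is to be changed: squeeze that cover's two snap tabs together to release it, lift it off, and set it down (do not drop it) right way up in the middle of the round cork mat. Leave the plain brass cover clipped on its housing and do not disturb the little bell.

Things in the scene. Friction and masses are not known exactly. Their poses are not given: they have to be found in the camera images.
- copper_cover: Cover to take off: pierced copper plate (dark round holes) 104 (x) x 106 (y) x 4 mm, 0.2 kg, hooked on a fixed grey box 45 mm high. Origin: centre of plate underside, z up. Two steel snap tabs, each 30 mm along x, 8 thick, rise 30 mm above the plate; outer faces at y = +-32 mm. Each slides in up to 14 mm (stop: y = +-18) on a 1-4.5 N spring. Skirts, its feet, reach 20 mm below the origin.
- brass_cover: Bystander: plain brass cover without holes, same shape, make and axes, on its own like housing. On both covers the hooks hold until both tabs are squeezed in 8 mm or more along y; tabs squeezed to their stops (outer faces 36 mm apart) make a firm handle to lift the cover straight up, clear of the housing after 25 mm.
- mat: Round cork mat, 200 mm across and 6 mm thick, fixed flat on the bench. Origin: centre of its underside, on the bench.
- bell: Bystander: small loose brass bell standing on its mouth, 54 mm across, 61 mm high, dark wooden knob. Origin: centre of its underside. A steel dapping punch and a ruby glass drop, both under 50 mm high and not listed, are in the same row beyond the housings.
There are look-alikes about, which are no part of the job. Leave any turquoise look-alike of the copper_cover alone.

How it is judged:
By the outcome, as a careful person would: the job done as asked, in the order asked, and still so for the second after the job is handed in, with the robot touching nothing.
It also fails if it takes over 48 s, if anything falls off the work surface, if the arm or the gripper's body presses on something with over 40 N, if the wrist force passes 120 N, or if a joint passes its speed limit or range.

## Working session

There is one attempt and no reset: what is moved stays moved. The work goes in short steps, Python scripts to look and compute and a tool call to move; the robot and the scene stay as the last step left them, time stands still between calls to the robot, and variables do not carry over. Pictures are saved under pics/ and viewed, at most 13 in all, crops included, and the job is handed in when it is done.

Besides the shell and the picture viewer there is one more tool, called after "Call:" by a JSON object that holds its "api" and its "payload", one argument or row to a line. arm_command: Moves the arm, as the interface text tells. Its arguments: {"type":"object","properties":{"deltas":{"type":"array"},"squeeze":{"type":"number"}},"required":["deltas"]}

```bash
mkdir -p pics; ls
cat > h.py <<'E'
import numpy as np, cv2
from rig import env
def ray(im,px):
    K=np.array(im["camera_matrix"]); R=np.array(im["orientation"])
    d=np.linalg.inv(K)@np.array([px[0],px[1],1.]); return R@np.array([d[0],-d[1],-d[2]])
def at_z(im,px,z):
    e=np.array(im["eye"]); d=ray(im,px); return e+d*(z-e[2])/d[2]
def proj(im,P):
    K=np.array(im["camera_matrix"]); R=np.array(im["orientation"])
    c=R.T@(np.array(P)-np.array(im["eye"])); c=np.array([c[0],-c[1],-c[2]]); p=K@c; return p[:2]/p[2]
E
python3 - <<'E'
from h import *
np.set_printoptions(precision=4,suppress=True)
for n in ["top","scene"]:
    im=env.get_image(n); cv2.imwrite(f"pics/{n}0.png",im["color"]); print(n,{k:np.array(im[k]) for k in im if k!="color"})
    for q in ["copper_cover","brass_cover","mat","bell"]:
        for f in (env.look_for,env.tip_of): print(q,[(np.round(d.get("box",d.get("location"))).tolist(),round(d["p"],2)) for d in f(q,im)])
s=env.observe(); print(s["tool_rot"],s["position"],s["time_s"],env.pinch_z)
E
```

```text
pics
top {'camera_matrix': array([[546.0695,   0.    , 311.3329],
       [  0.    , 546.0695, 242.8008],
       [  0.    ,   0.    ,   1.    ]]), 'eye': array([0.3995, 0.0092, 1.1249]), 'orientation': array([[-0.0011,  0.9939, -0.1103],
       [-0.9999, -0.    ,  0.0102],
       [ 0.0102,  0.1103,  0.9938]]), 'shot': array(1)}
copper_cover [([229.0, 310.0, 285.0, 366.0], 0.96), ([258.0, 211.0, 330.0, 280.0], 0.78), ([129.0, 131.0, 185.0, 184.0], 0.73)]
copper_cover [([156.0, 159.0], 0.98), ([296.0, 247.0], 0.97), ([261.0, 338.0], 0.82)]
brass_cover [([151.0, 228.0, 218.0, 296.0], 0.88)]
brass_cover [([184.0, 262.0], 0.57)]
mat [([408.0, 213.0, 501.0, 312.0], 0.73)]
mat [([455.0, 259.0], 0.61)]
bell [([412.0, 135.0, 437.0, 159.0], 0.89)]
bell [([426.0, 150.0], 0.87)]
scene {'camera_matrix': array([[453.0792,   0.    , 321.0133],
       [  0.    , 453.0792, 241.3681],
       [  0.    ,   0.    ,   1.    ]]), 'eye': array([1.2314, 0.2658, 0.6536]), 'orientation': array([[-0.3611, -0.5851,  0.7261],
       [ 0.9324, -0.2154,  0.2901],
       [-0.0134,  0.7818,  0.6234]]), 'shot': array(2)}
copper_cover [([317.0, 227.0, 374.0, 261.0], 0.96), ([433.0, 325.0, 506.0, 392.0], 0.84), ([368.0, 199.0, 425.0, 234.0], 0.67)]
copper_cover [([343.0, 243.0], 0.98), ([398.0, 214.0], 0.76), ([472.0, 358.0], 0.69)]
brass_cover [([179.0, 199.0, 264.0, 246.0], 0.66), ([421.0, 235.0, 490.0, 282.0], 0.55)]
brass_cover [([454.0, 255.0], 0.97)]
mat []
mat [([222.0, 222.0], 0.94)]
bell [([169.0, 270.0, 199.0, 304.0], 0.86)]
bell []
[[ 0.9353  0.3539  0.    ]
 [ 0.3539 -0.9353 -0.    ]
 [ 0.      0.     -1.    ]] [ 0.1947 -0.5144  0.2059] 0.9 -0.0187
```

View pics/top0.png

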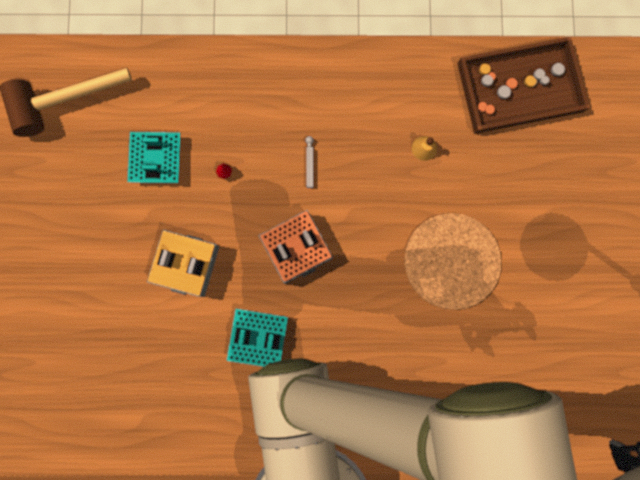

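View pics/scene0.png

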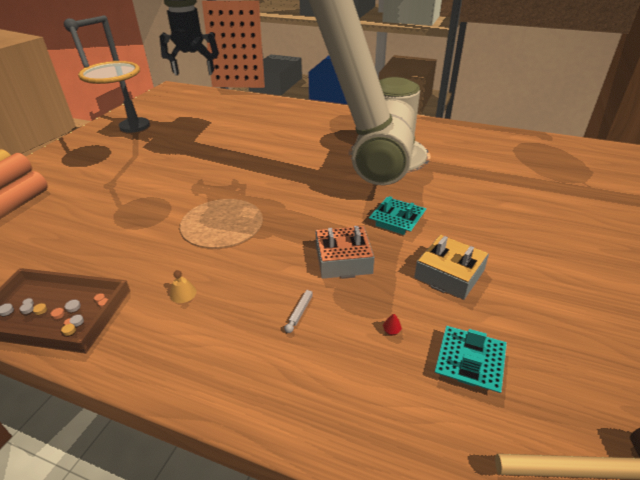

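Candidates in top view: copper pierced (296,247), plain brass (184,262), turquoise pierced (261,338) and (155,158). The copper one is the only pierced copper plate on a grey box, so I'll confirm it in an enlarged crop and measure it.

```bash
cat > m.py <<'E'
from h import *
np.set_printoptions(precision=4,suppress=True)
def mask(im,box):
    l,t,r,b=box; m=np.zeros((480,640),np.uint8)
    c=im["color"][t:b,l:r]; lab=cv2.cvtColor(c,cv2.COLOR_BGR2LAB).astype(int); h=cv2.cvtColor(c,cv2.COLOR_BGR2HSV)
    m[t:b,l:r]=((h[...,0]<10)&(h[...,1]>90)&(h[...,2]>150))*255
    m=cv2.morphologyEx(m,cv2.MORPH_CLOSE,np.ones((9,9),np.uint8)); m=cv2.morphologyEx(m,cv2.MORPH_OPEN,np.ones((3,3),np.uint8))
    return m
E
python3 - <<'E'
from m import *
ims={n:env.get_image(n) for n in ("top","scene")}
c=[]
for n,box in (("top",(250,200,345,295)),("scene",(305,215,385,285))):
    im=ims[n]; l,t,r,b=box
    m=mask(im,box); cs,_=cv2.findContours(m,0,2); k=max(cs,key=cv2.contourArea)
    q=cv2.approxPolyDP(cv2.convexHull(k),4,True)[:,0]; print(n,cv2.contourArea(k),q.tolist())
    W=np.array([at_z(im,p,.049)[:2] for p in k[:,0]],np.float32); rc=cv2.minAreaRect(W*1000); print("rect mm",rc)
    a=im["color"].copy(); cv2.drawContours(a,[k],-1,(0,255,0),1)
    z=lambda x:cv2.resize(x[t:b,l:r],(400,400),interpolation=cv2.INTER_CUBIC)
    c.append(z(im["color"])); 
    print([at_z(im,p,.049)[:2] for p in q])
cv2.imwrite("pics/crop.png",np.hstack(c))
# mat ellipse
im=ims["top"]; print("mat",at_z(im,(455,259),.006),at_z(im,(408,259),.006),at_z(im,(501,259),.006),at_z(im,(455,213),.006),at_z(im,(455,310),.006))
print("mat scene",at_z(ims["scene"],(222,222),0))
print("bell",at_z(im,(425,149),.03),at_z(ims["scene"],(182,295),0))
for n,p in (("top",(184,262)),("scene",(454,255))): print("brass",at_z(ims[n],p,.045))
for n,p in (("top",(296,247)),("scene",(343,243))): print("copper",at_z(ims[n],p,.045))
E
```

```text
top 2001.0 [[306, 213], [329, 257], [284, 280], [261, 237]]
rect mm ((513.7389526367188, 30.640899658203125), (105.3934326171875, 107.20487213134766), 27.76702308654785)
[array([0.5788, 0.0087]), array([ 0.4907, -0.0368]), array([0.4453, 0.052 ]), array([0.5305, 0.0979])]
scene 486.5 [[370, 251], [363, 257], [326, 260], [320, 248], [367, 244]]
rect mm ((540.5667724609375, 43.14762878417969), (47.1119499206543, 103.26331329345703), 27.532573699951172)
[array([0.522 , 0.0917]), array([0.5454, 0.0837]), array([0.5805, 0.0159]), array([ 0.5488, -0.0095]), array([0.5019, 0.0792])]
mat [ 0.4901 -0.2983  0.006 ] [ 0.4902 -0.2013  0.006 ] [ 0.4901 -0.3935  0.006 ] [ 0.5861 -0.3012  0.006 ] [ 0.3858 -0.2952  0.006 ]
mat scene [ 0.4831 -0.2943  0.    ]
bell [ 0.7156 -0.2366  0.03  ] [ 0.7301 -0.2398  0.    ]
brass [0.4812 0.2499 0.045 ]
brass [0.4698 0.2565 0.045 ]
copper [0.511  0.0286 0.045 ]
copper [0.5115 0.0288 0.045 ]
```

View pics/crop.png

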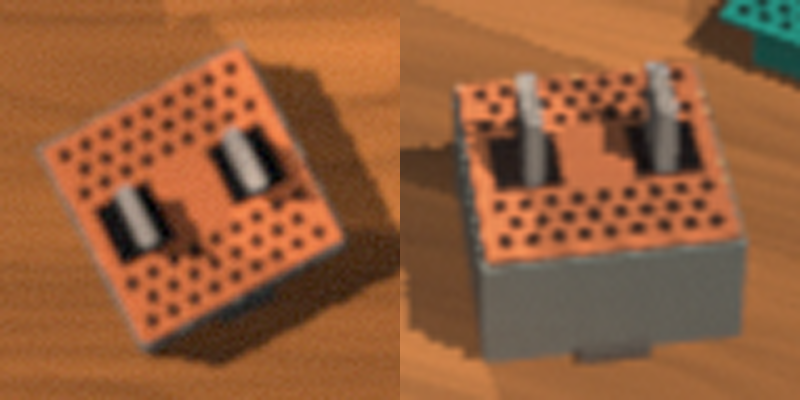

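The crop confirms the copper pierced plate on its grey box, with its two tabs at crop px (140,215) and (245,160). The rectangle measured at z=0.049 is 105x107 mm, which matches. Next I refine the cover and mat poses with a joint fit.

Run:
```python
from m import *
from scipy.optimize import minimize
ims={n:env.get_image(n) for n in ("top","scene")}
lab={n:cv2.GaussianBlur(cv2.cvtColor(ims[n]["color"],cv2.COLOR_BGR2LAB),(0,0),.8).astype(np.float32) for n in ims}
def samp(n,P):
    p=np.array([proj(ims[n],x) for x in P],np.float32); return cv2.remap(lab[n],p[:,:1],p[:,1:],cv2.INTER_LINEAR)[:,0]
def mat(v,ns):
    t=np.radians(np.arange(0,360,4)); f=lambda r:np.c_[v[0]+r*np.cos(t),v[1]+r*np.sin(t),np.full(len(t),.006)]
    return -sum(np.median(np.abs(samp(n,f(.097))-samp(n,f(.103))).sum(1)) for n in ns)
def cov(v,ns):
    s=np.linspace(-.045,.045,19); c,sn=np.cos(v[2]),np.sin(v[2]); o=np.ones(19); r=0
    def f(d):
        a,b=.052+d,.053+d
        L=np.r_[np.c_[s,b*o],np.c_[s,-b*o],np.c_[a*o,s],np.c_[-a*o,s]]
        return np.c_[v[0]+c*L[:,0]-sn*L[:,1],v[1]+sn*L[:,0]+c*L[:,1],np.full(len(L),.049)]
    return -sum(np.abs(samp(n,f(-.003))-samp(n,f(.003))).sum(1).clip(0,60).mean() for n in ns)
g=lambda c,w,st:np.arange(c-w,c+w+1e-9,st)
for ns in (["top"],["scene"],["top","scene"]):
    b=min((mat((x,y),ns),x,y) for x in g(.488,.012,.002) for y in g(-.297,.012,.002)); print("mat",ns,np.array(b))
    b=min((cov((x,y,np.radians(a)),ns),x,y,a) for x in g(.512,.008,.002) for y in g(.030,.008,.002) for a in (25.5,26.5,27.5,28.5,29.5))
    r=minimize(lambda v:cov((v[0],v[1],v[2]*10),ns),[b[1],b[2],np.radians(b[3])/10],method="Nelder-Mead",options=dict(initial_simplex=None))
    print("cov",ns,np.array(b),r.x[:2],np.degrees(r.x[2]*10),r.fun)
for s in (-1,1):  # tab tops: expected px
    th=np.radians(27.7); print([np.round(proj(ims[n],(.512-np.sin(th)*.028*s,.030+np.cos(th)*.028*s,.079))) for n in ims])
print("stand",at_z(ims["scene"],(133,125),0), env.observe()["time_s"])
```

```text
mat ['top'] [-24.2549   0.488   -0.293 ]
cov ['top'] [-48.3367   0.514    0.03    28.5   ] [0.5138 0.0301] 28.15726250831301 -48.418739318847656
mat ['scene'] [-18.7856   0.484   -0.295 ]
cov ['scene'] [-41.2356   0.516    0.032   28.5   ] [0.5144 0.031 ] 28.07917997641436 -42.053890228271484
mat ['top', 'scene'] [-42.8159   0.486   -0.293 ]
cov ['top', 'scene'] [-89.1379   0.514    0.03    27.5   ] [0.5141 0.0306] 28.023710395429404 -90.0304946899414
[array([308., 238.]), array([330., 232.])]
[array([282., 251.]), array([357., 230.])]
stand [ 0.0928 -0.882   0.    ] 1.1
```

Call:
{"api": "arm_command", "payload": {
  "deltas": [
    {"rz": -0.127,"fingers": 0.0854},
    {"dx": 0.0224,"dy": -0.0138},
    {"dx": 0.0224,"dy": -0.0138},
    {"dx": 0.0224,"dy": -0.0138},
    {"dx": 0.0224,"dy": -0.0138},
    {"dx": 0.0224,"dy": -0.0138},
    {"dx": 0.0224,"dy": -0.0138},
    {"dx": 0.0224,"dy": -0.0138},
    {"dx": 0.0224,"dy": -0.0138},
    {"dx": 0.0224,"dy": -0.0138},
    {"dx": 0.0224,"dy": -0.0138},
    {"dx": 0.0224,"dy": -0.0138}
  ]
}}

```text
invalid input
```

Call:
{"api": "arm_command", "payload": {
  "deltas": [
    {"dx": 0.0224,"dy": -0.0138},
    {"dx": 0.0224,"dy": -0.0138},
    {"dx": 0.0224,"dy": -0.0138},
    {"dx": 0.0224,"dy": -0.0138},
    {"dx": 0.0224,"dy": -0.0138},
    {"dx": 0.0224,"dy": -0.0138},
    {"dx": 0.0224,"dy": -0.0138},
    {"dx": 0.0224,"dy": -0.0138},
    {"dx": 0.0224,"dy": -0.0138},
    {"dx": 0.0224,"dy": -0.0138},
    {"dx": 0.0224,"dy": -0.0138},
    {"dx": 0.0}
  ]
}}

```text
invalid input
```

Call:
{"api": "arm_command", "payload": {
  "deltas": [
    {"rx": 0,"ry": 0,"rz": -0.127,"dx": 0,"dy": 0,"dz": 0,"fingers": 0.0854}
  ]
}}

```text
time_s: 1.2
position: [0.1947, -0.5144, 0.2059]
tool_rot: [[0.882, 0.471, 0.0], [0.471, -0.882, -0.0], [0.0, 0.0, -1.0]]
ft_force: [-0.2, 0.2, -0.6]
grip_width: 0.0854
gripper_force: 0.0
```

Call:
{"api": "arm_command", "payload": {
  "deltas": [
    {"rx": 0,"ry": 0,"rz": 0,"dx": 0.03,"dy": -0.0184,"dz": 0,"fingers": 0.0854},
    {"rx": 0,"ry": 0,"rz": 0,"dx": 0.03,"dy": -0.0184,"dz": 0,"fingers": 0.0854},
    {"rx": 0,"ry": 0,"rz": 0,"dx": 0.03,"dy": -0.0184,"dz": 0,"fingers": 0.0854},
    {"rx": 0,"ry": 0,"rz": 0,"dx": 0.03,"dy": -0.0184,"dz": 0,"fingers": 0.0854},
    {"rx": 0,"ry": 0,"rz": 0,"dx": 0.03,"dy": -0.0184,"dz": 0,"fingers": 0.0854},
    {"rx": 0,"ry": 0,"rz": 0,"dx": 0.03,"dy": -0.0184,"dz": 0,"fingers": 0.0854},
    {"rx": 0,"ry": 0,"rz": 0,"dx": 0.03,"dy": -0.0184,"dz": 0,"fingers": 0.0854},
    {"rx": 0,"ry": 0,"rz": 0,"dx": 0.03,"dy": -0.0184,"dz": 0,"fingers": 0.0854},
    {"rx": 0,"ry": 0,"rz": 0,"dx": 0.03,"dy": -0.0184,"dz": 0,"fingers": 0.0854},
    {"rx": 0,"ry": 0,"rz": 0,"dx": 0.03,"dy": -0.0184,"dz": 0,"fingers": 0.0854},
    {"rx": 0,"ry": 0,"rz": 0,"dx": 0.03,"dy": -0.0184,"dz": 0,"fingers": 0.0854},
    {"rx": 0,"ry": 0,"rz": 0,"dx": 0.03,"dy": -0.0184,"dz": 0,"fingers": 0.0854}
  ]
}}

```text
time_s: 2.4
position: [0.4094, -0.1491, 0.2061]
tool_rot: [[0.883, 0.469, 0.0], [0.469, -0.883, -0.0], [0.0, 0.0, -1.0]]
ft_force: [1.1, -0.3, 0.2]
grip_width: 0.0857
gripper_force: 0.0
```

Call:
{"api": "arm_command", "payload": {
  "deltas": [
    {"rx": 0,"ry": 0,"rz": 0,"dx": 0.0295,"dy": -0.0184,"dz": 0.011,"fingers": 0.0854},
    {"rx": 0,"ry": 0,"rz": 0,"dx": 0.0295,"dy": -0.0184,"dz": 0.011,"fingers": 0.0854},
    {"rx": 0,"ry": 0,"rz": 0,"dx": 0.0295,"dy": -0.0184,"dz": 0.011,"fingers": 0.0854},
    {"rx": 0,"ry": 0,"rz": 0,"dx": 0.0295,"dy": -0.0184,"dz": 0.011,"fingers": 0.0854},
    {"rx": 0,"ry": 0,"rz": 0,"dx": 0.0295,"dy": -0.0184,"dz": 0.011,"fingers": 0.0854},
    {"rx": 0,"ry": 0,"rz": 0,"dx": 0.0295,"dy": -0.0184,"dz": 0.011,"fingers": 0.0854},
    {"rx": 0,"ry": 0,"rz": 0,"dx": 0,"dy": 0,"dz": 0,"fingers": 0.0854},
    {"rx": 0,"ry": 0,"rz": 0,"dx": 0,"dy": 0,"dz": 0,"fingers": 0.0854}
  ]
}}

```text
time_s: 3.2
position: [0.5132, 0.0306, 0.1397]
tool_rot: [[0.882, 0.471, -0.001], [0.471, -0.882, -0.0], [-0.001, -0.0, -1.0]]
ft_force: [-0.5, -0.5, 0.8]
grip_width: 0.0856
gripper_force: 0.0
```

Run:
```python
from m import *
im=env.get_image("wrist"); K=np.array(im["camera_matrix"]); R=np.array(im["orientation"]); e=np.array(im["eye"])
def pf(P):
    c=R.T@(np.array(P)-e); c=np.array([c[0],-c[1],-c[2]]); th=np.arctan2(np.hypot(c[0],c[1]),c[2]); ph=np.arctan2(c[1],c[0])
    return np.array([K[0,2]+K[0,0]*th*np.cos(ph),K[1,2]+K[1,1]*th*np.sin(ph)])
print(K,e,R,env.observe()["position"])
a=im["color"].copy(); th=np.radians(28); c,s=np.cos(th),np.sin(th)
W=lambda x,y,z:(.514+c*x-s*y,.0305+s*x+c*y,z)
def poly(L,col):
    p=np.array([pf(W(*q)) for q in L]); print(np.round(p).tolist()); cv2.polylines(a,[np.round(p*16).astype(np.int32)],True,col,1,cv2.LINE_AA,4)
poly([(.052,.053,.049),(-.052,.053,.049),(-.052,-.053,.049),(.052,-.053,.049)],(0,255,0))
for g in (1,-1): poly([(.015,.032*g,.079),(-.015,.032*g,.079),(-.015,.024*g,.079),(.015,.024*g,.079)],(255,0,0))
cv2.imwrite("pics/w1.png",a)
```

```text
[[371.6483   0.     325.5323]
 [  0.     371.6483 245.6588]
 [  0.       0.       1.    ]] [0.5782 0.0651 0.3063] [[ 0.4702  0.8461  0.251 ]
 [-0.8826  0.4506  0.1343]
 [ 0.0005 -0.2847  0.9586]] [0.5132 0.0299 0.1401]
[[250.0, 170.0], [257.0, 306.0], [394.0, 306.0], [402.0, 170.0]]
[[276.0, 231.0], [277.0, 275.0], [289.0, 276.0], [288.0, 231.0]]
[[376.0, 231.0], [374.0, 276.0], [362.0, 276.0], [364.0, 231.0]]
```

View pics/w1.png

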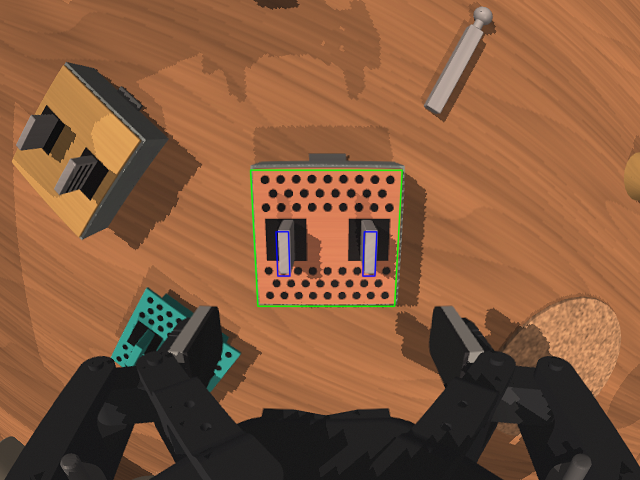

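The overlay in w1 lies on the plate edges (250,170)-(402,306) and on both tab tops (282,253) and (370,253). The pose is confirmed, so I descend.

Call:
{"api": "arm_command", "payload": {
  "deltas": [
    {"rx": 0,"ry": 0,"rz": 0,"dx": 0.0008,"dy": 0,"dz": 0.012,"fingers": 0.0854},
    {"rx": 0,"ry": 0,"rz": 0,"dx": 0,"dy": 0,"dz": 0.012,"fingers": 0.0854},
    {"rx": 0,"ry": 0,"rz": 0,"dx": 0,"dy": 0,"dz": 0.012,"fingers": 0.0854},
    {"rx": 0,"ry": 0,"rz": 0,"dx": 0,"dy": 0,"dz": 0.012,"fingers": 0.0854},
    {"rx": 0,"ry": 0,"rz": 0,"dx": 0,"dy": 0,"dz": 0.012,"fingers": 0.0854},
    {"rx": 0,"ry": 0,"rz": 0,"dx": 0,"dy": 0,"dz": 0.011,"fingers": 0.0854},
    {"rx": 0,"ry": 0,"rz": 0,"dx": 0,"dy": 0,"dz": 0.008,"fingers": 0.0854},
    {"rx": 0,"ry": 0,"rz": 0,"dx": 0,"dy": 0,"dz": 0.008,"fingers": 0.0854},
    {"rx": 0,"ry": 0,"rz": 0,"dx": 0,"dy": 0,"dz": 0,"fingers": 0.0854},
    {"rx": 0,"ry": 0,"rz": 0,"dx": 0,"dy": 0,"dz": 0,"fingers": 0.0854}
  ]
}}

```text
time_s: 4.25
position: [0.5141, 0.0305, 0.0531]
tool_rot: [[0.883, 0.469, 0.0], [0.469, -0.883, -0.0], [0.0, 0.0, -1.0]]
ft_force: [0.1, -0.1, 0.9]
grip_width: 0.0855
gripper_force: 0.0
```

Call:
{"api": "arm_command", "payload": {
  "deltas": [
    {"rx": 0,"ry": 0,"rz": 0,"dx": 0,"dy": 0,"dz": 0,"fingers": 0.06},
    {"rx": 0,"ry": 0,"rz": 0,"dx": 0,"dy": 0,"dz": 0,"fingers": 0.055},
    {"rx": 0,"ry": 0,"rz": 0,"dx": 0,"dy": 0,"dz": 0,"fingers": 0.05},
    {"rx": 0,"ry": 0,"rz": 0,"dx": 0,"dy": 0,"dz": 0,"fingers": 0.045},
    {"rx": 0,"ry": 0,"rz": 0,"dx": 0,"dy": 0,"dz": 0,"fingers": 0.042},
    {"rx": 0,"ry": 0,"rz": 0,"dx": 0,"dy": 0,"dz": 0,"fingers": 0.042}
  ],
  "squeeze": 40
}}

```text
time_s: 4.85
position: [0.514, 0.0306, 0.0529]
tool_rot: [[0.883, 0.47, -0.0], [0.47, -0.883, 0.0], [-0.0, -0.0, -1.0]]
ft_force: [-0.2, 0.7, 0.1]
grip_width: 0.0422
gripper_force: 0.0
```

Call:
{"api": "arm_command", "payload": {
  "deltas": [
    {"rx": 0,"ry": 0,"rz": 0,"dx": 0,"dy": 0,"dz": 0,"fingers": 0.038},
    {"rx": 0,"ry": 0,"rz": 0,"dx": 0,"dy": 0,"dz": 0,"fingers": 0.03},
    {"rx": 0,"ry": 0,"rz": 0,"dx": 0,"dy": 0,"dz": 0,"fingers": 0.03},
    {"rx": 0,"ry": 0,"rz": 0,"dx": 0,"dy": 0,"dz": 0,"fingers": 0.03}
  ]
}}

```text
time_s: 5.25
position: [0.514, 0.0306, 0.0529]
tool_rot: [[0.883, 0.47, -0.0], [0.47, -0.883, -0.0], [-0.0, 0.0, -1.0]]
ft_force: [0.3, -0.4, 0.1]
grip_width: 0.0304
gripper_force: 0.0
```

Run:
```python
from m import *
cv2.imwrite("pics/w2.png",env.get_image("wrist")["color"])
s=env.observe(); print(s["wrist_torque"],s["ft_force"],s["grip_width"],s["gripper_force"])
```

```text
[ 0.041  -0.0424 -0.0053] [-0.1458  0.0958  0.4464] 0.029656837922923434 0.0
```

View pics/w2.png

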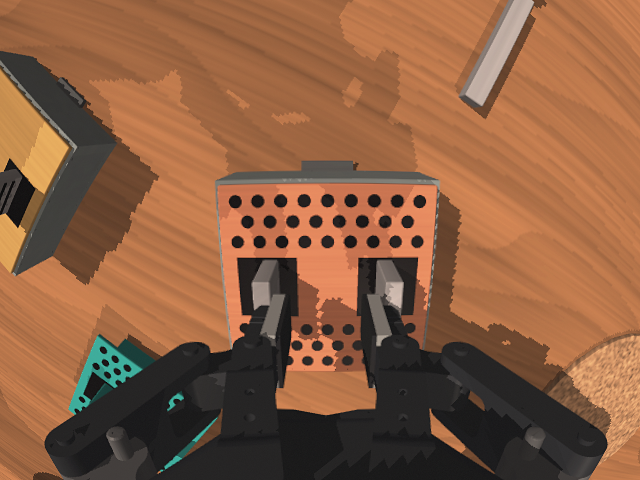

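```bash
cat >> h.py <<'E'
def pf(im,P):
    K=np.array(im["camera_matrix"]); R=np.array(im["orientation"]); e=np.array(im["eye"])
    c=R.T@(np.array(P)-e); c=np.array([c[0],-c[1],-c[2]]); th=np.arctan2(np.hypot(c[0],c[1]),c[2]); ph=np.arctan2(c[1],c[0])
    return np.array([K[0,2]+K[0,0]*th*np.cos(ph),K[1,2]+K[1,1]*th*np.sin(ph)])
E
python3 - <<'E'
from m import *
im=env.get_image("wrist"); s=env.observe(); p=np.array(s["position"]); R=np.array(s["tool_rot"])
print(im["eye"],p)
for z in (0,-.019,-.038): print(z,[np.round(pf(im,p+R@[x,y,z])).tolist() for y in (-.015,.015) for x in (-.011,.011)])
th=np.radians(28); c,sn=np.cos(th),np.sin(th)
W=lambda x,y,z:(.514+c*x-sn*y,.0305+sn*x+c*y,z)
for y in (.032,.024,-.024,-.032): print("tab",y,[np.round(pf(im,W(x,y,z))).tolist() for z in (.049,.079) for x in (-.015,.015)])
print("plate",[np.round(pf(im,W(x,y,.049))).tolist() for x in (-.052,.052) for y in (.053,-.053)])
a=im["color"]; cv2.imwrite("pics/w3.png",cv2.resize(a[170:400,200:450],None,fx=2.6,fy=2.6,interpolation=cv2.INTER_CUBIC))
t=env.get_image("scene")["color"]; cv2.imwrite("pics/s3.png",cv2.resize(t[130:290,260:420],(600,600),interpolation=cv2.INTER_CUBIC))
E
```

```text
[0.5789 0.065  0.2195] [0.514  0.0306 0.0529]
0 [[295.0, 313.0], [294.0, 272.0], [355.0, 313.0], [356.0, 272.0]]
-0.019 [[292.0, 332.0], [290.0, 287.0], [358.0, 332.0], [360.0, 287.0]]
-0.038 [[289.0, 354.0], [286.0, 307.0], [362.0, 354.0], [364.0, 307.0]]
tab 0.032 [[264.0, 316.0], [260.0, 261.0], [254.0, 346.0], [248.0, 285.0]]
tab 0.024 [[279.0, 316.0], [276.0, 261.0], [271.0, 347.0], [267.0, 285.0]]
tab -0.024 [[372.0, 316.0], [375.0, 261.0], [379.0, 347.0], [384.0, 285.0]]
tab -0.032 [[387.0, 316.0], [391.0, 261.0], [397.0, 346.0], [402.0, 285.0]]
plate [[232.0, 372.0], [418.0, 372.0], [214.0, 187.0], [437.0, 187.0]]
```

View pics/w3.png

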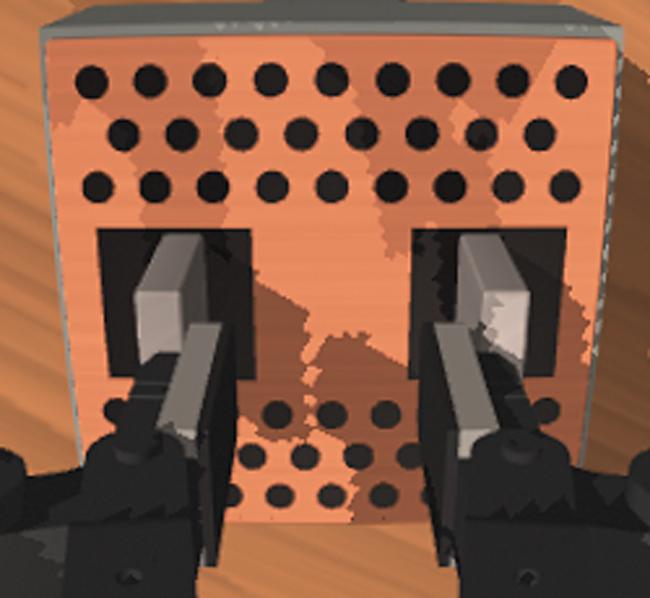

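View pics/s3.png

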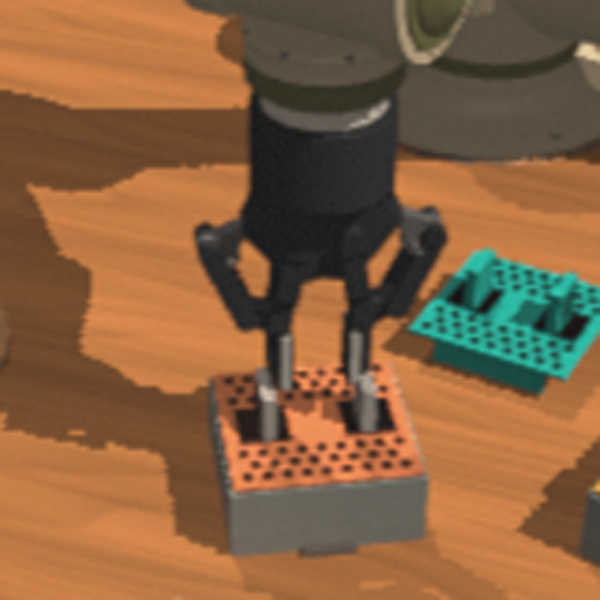

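Run:
```python
from m import *
from scipy.optimize import least_squares
w=env.get_image("wrist"); s=env.get_image("scene"); st=env.observe(); p=np.array(st["position"]); R=np.array(st["tool_rot"])
for a,b in (((283,295),(355.2,232.5)),((368,295),(336,233.5))):
    r=least_squares(lambda P:np.r_[pf(w,P)-a,proj(s,P)-b],p); print(r.x,"tool frame",R.T@(r.x-p),r.fun)
print([np.round(proj(s,p+R@[.011,y,0]),1) for y in (-.018,.018)], [np.round(pf(w,p+R@[.011,y,0])) for y in (-.018,.018)])
t=env.get_image("top")["color"]; cv2.imwrite("pics/t3.png",cv2.resize(t[190:300,240:350],(600,600),interpolation=cv2.INTER_CUBIC))
```

```text
[0.5168 0.0515 0.0829] tool frame [ 0.0123 -0.0172 -0.03  ] [-0.4516 -0.0554 -2.3214  0.0749]
[0.5333 0.0214 0.084 ] tool frame [ 0.0127  0.0172 -0.031 ] [0.0859 0.0398 0.4542 0.1691]
[array([352.7, 243.4]), array([335.8, 244.9])] [array([288., 272.]), array([363., 272.])]
```

Triangulating both tips in the wrist and scene views puts them at tool z ≈ -30 mm, which is z ≈ 0.083. That is just above the tab tops at 0.079, so the fingers closed in free air and nothing was touched. I'll open, go 26 mm lower while watching the force, then close in stages.

Call:
{"api": "arm_command", "payload": {
  "deltas": [
    {"rx": 0,"ry": 0,"rz": 0,"dx": 0,"dy": 0,"dz": -0.005,"fingers": 0.0854},
    {"rx": 0,"ry": 0,"rz": 0,"dx": 0,"dy": 0,"dz": 0,"fingers": 0.0854},
    {"rx": 0,"ry": 0,"rz": 0,"dx": 0,"dy": 0,"dz": 0,"fingers": 0.0854},
    {"rx": 0,"ry": 0,"rz": 0,"dx": 0,"dy": 0,"dz": 0,"fingers": 0.0854},
    {"rx": 0,"ry": 0,"rz": 0,"dx": 0,"dy": 0,"dz": 0,"fingers": 0.0854},
    {"rx": 0,"ry": 0,"rz": 0,"dx": 0,"dy": 0,"dz": 0,"fingers": 0.0854},
    {"rx": 0,"ry": 0,"rz": 0,"dx": 0,"dy": 0,"dz": 0.006,"fingers": 0.0854},
    {"rx": 0,"ry": 0,"rz": 0,"dx": 0,"dy": 0,"dz": 0.006,"fingers": 0.0854},
    {"rx": 0,"ry": 0,"rz": 0,"dx": 0,"dy": 0,"dz": 0.006,"fingers": 0.0854},
    {"rx": 0,"ry": 0,"rz": 0,"dx": 0,"dy": 0,"dz": 0.003,"fingers": 0.0854},
    {"rx": 0,"ry": 0,"rz": 0,"dx": 0,"dy": 0,"dz": 0,"fingers": 0.0854}
  ]
}}

```text
time_s: 6.65
position: [0.5137, 0.0306, 0.0363]
tool_rot: [[0.883, 0.47, -0.001], [0.47, -0.883, 0.0], [-0.001, -0.001, -1.0]]
ft_force: [-0.5, 0.6, 0.6]
grip_width: 0.0854
gripper_force: 0.0
```

Run:
```python
from m import *
w=env.get_image("wrist")["color"][150:420,170:480]; t=env.get_image("scene")["color"][190:280,290:400]
cv2.imwrite("pics/c4.png",np.hstack([cv2.resize(x,(400,360),interpolation=cv2.INTER_CUBIC) for x in (w,t)]))
```

```text
(no output)
```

View pics/c4.png

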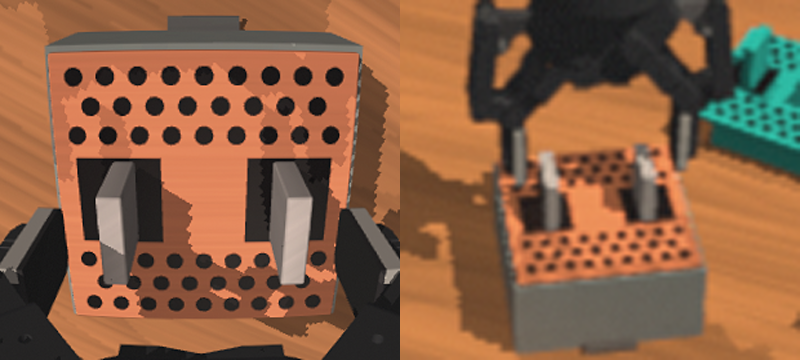

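Run:
```python
from m import *
from scipy.optimize import least_squares
w=env.get_image("wrist"); s=env.get_image("scene"); st=env.observe(); p=np.array(st["position"]); R=np.array(st["tool_rot"])
for a,b in (((216.5,306),(368.4,232.5)),((435.8,306),(322.2,236.2))):
    r=least_squares(lambda P:np.r_[pf(w,P)-a,proj(s,P)-b],p); print(r.x,"tool frame",R.T@(r.x-p),r.fun)
```

```text
[0.5035 0.0736 0.0756] tool frame [ 0.0108 -0.043  -0.0385] [-0.7271  0.1282 -3.5542  1.4397]
[ 0.5441 -0.0028  0.0759] tool frame [ 0.0108  0.0435 -0.0387] [0.2832 0.2167 1.4738 1.1095]
```

Call:
{"api": "arm_command", "payload": {
  "deltas": [
    {"rx": 0,"ry": 0,"rz": 0,"dx": 0,"dy": 0,"dz": 0.004,"fingers": 0.0854},
    {"rx": 0,"ry": 0,"rz": 0,"dx": 0,"dy": 0,"dz": 0.004,"fingers": 0.0854},
    {"rx": 0,"ry": 0,"rz": 0,"dx": 0,"dy": 0,"dz": 0.004,"fingers": 0.0854},
    {"rx": 0,"ry": 0,"rz": 0,"dx": 0,"dy": 0,"dz": 0,"fingers": 0.0854},
    {"rx": 0,"ry": 0,"rz": 0,"dx": 0,"dy": 0,"dz": 0,"fingers": 0.066},
    {"rx": 0,"ry": 0,"rz": 0,"dx": 0,"dy": 0,"dz": 0,"fingers": 0.06},
    {"rx": 0,"ry": 0,"rz": 0,"dx": 0,"dy": 0,"dz": 0,"fingers": 0.055},
    {"rx": 0,"ry": 0,"rz": 0,"dx": 0,"dy": 0,"dz": 0,"fingers": 0.05},
    {"rx": 0,"ry": 0,"rz": 0,"dx": 0,"dy": 0,"dz": 0,"fingers": 0.045},
    {"rx": 0,"ry": 0,"rz": 0,"dx": 0,"dy": 0,"dz": 0,"fingers": 0.042},
    {"rx": 0,"ry": 0,"rz": 0,"dx": 0,"dy": 0,"dz": 0,"fingers": 0.042}
  ]
}}

```text
time_s: 7.95
position: [0.5143, 0.0305, 0.0253]
tool_rot: [[0.883, 0.47, 0.001], [0.47, -0.883, -0.0], [0.001, 0.001, -1.0]]
ft_force: [-0.0, 0.0, 4.7]
grip_width: 0.0421
gripper_force: 3.8
```

Call:
{"api": "arm_command", "payload": {
  "deltas": [
    {"rx": 0,"ry": 0,"rz": 0,"dx": 0,"dy": 0,"dz": 0,"fingers": 0.038},
    {"rx": 0,"ry": 0,"rz": 0,"dx": 0,"dy": 0,"dz": 0,"fingers": 0.03},
    {"rx": 0,"ry": 0,"rz": 0,"dx": 0,"dy": 0,"dz": 0,"fingers": 0.025},
    {"rx": 0,"ry": 0,"rz": 0,"dx": 0,"dy": 0,"dz": 0,"fingers": 0.02},
    {"rx": 0,"ry": 0,"rz": 0,"dx": 0,"dy": 0,"dz": 0,"fingers": 0.02}
  ],
  "squeeze": 40
}}

```text
time_s: 8.45
position: [0.5147, 0.0302, 0.0261]
tool_rot: [[0.883, 0.47, 0.002], [0.47, -0.883, -0.001], [0.001, 0.002, -1.0]]
ft_force: [-1.2, -1.9, 13.5]
grip_width: 0.0332
gripper_force: 39.2
```

Call:
{"api": "arm_command", "payload": {
  "deltas": [
    {"rx": 0,"ry": 0,"rz": 0,"dx": 0,"dy": 0,"dz": -0.002,"fingers": 0.02},
    {"rx": 0,"ry": 0,"rz": 0,"dx": 0,"dy": 0,"dz": -0.003,"fingers": 0.02},
    {"rx": 0,"ry": 0,"rz": 0,"dx": 0,"dy": 0,"dz": -0.004,"fingers": 0.02},
    {"rx": 0,"ry": 0,"rz": 0,"dx": 0,"dy": 0,"dz": -0.004,"fingers": 0.02},
    {"rx": 0,"ry": 0,"rz": 0,"dx": 0,"dy": 0,"dz": 0,"fingers": 0.02}
  ]
}}

```text
time_s: 8.95
position: [0.5142, 0.0306, 0.0383]
tool_rot: [[0.883, 0.47, 0.001], [0.47, -0.883, -0.0], [0.001, 0.0, -1.0]]
ft_force: [-0.1, -0.1, -1.5]
grip_width: 0.0334
gripper_force: 40.1
```

Call:
{"api": "arm_command", "payload": {
  "deltas": [
    {"rx": 0,"ry": 0,"rz": 0,"dx": 0,"dy": 0,"dz": -0.006,"fingers": 0.02},
    {"rx": 0,"ry": 0,"rz": 0,"dx": 0,"dy": 0,"dz": -0.008,"fingers": 0.02},
    {"rx": 0,"ry": 0,"rz": 0,"dx": 0,"dy": 0,"dz": -0.01,"fingers": 0.02},
    {"rx": 0,"ry": 0,"rz": 0,"dx": 0,"dy": 0,"dz": -0.012,"fingers": 0.02},
    {"rx": 0,"ry": 0,"rz": 0,"dx": 0,"dy": 0,"dz": -0.012,"fingers": 0.02},
    {"rx": 0,"ry": 0,"rz": 0,"dx": 0,"dy": 0,"dz": -0.008,"fingers": 0.02},
    {"rx": 0,"ry": 0,"rz": 0,"dx": 0,"dy": 0,"dz": -0.004,"fingers": 0.02},
    {"rx": 0,"ry": 0,"rz": 0,"dx": 0,"dy": 0,"dz": 0,"fingers": 0.02}
  ]
}}

```text
time_s: 9.75
position: [0.5141, 0.0306, 0.0985]
tool_rot: [[0.883, 0.47, 0.001], [0.47, -0.883, -0.0], [0.001, 0.001, -1.0]]
ft_force: [-0.8, 0.2, -2.7]
grip_width: 0.0336
gripper_force: 40.1
```

Run:
```python
from m import *
w=env.get_image("wrist")["color"]; t=env.get_image("scene")["color"][150:300,250:450]
cv2.imwrite("pics/c5.png",np.hstack([cv2.resize(x,(400,300),interpolation=cv2.INTER_CUBIC) for x in (w,t)]))
s=env.observe();print(s["position"],s["ft_force"],s["wrist_torque"],s["grip_width"])
```

```text
[0.5138 0.0306 0.0976] [-0.4221 -0.2562 -2.3009] [-0.0027  0.0022 -0.0799] 0.03328609721281095
```

View pics/c5.png

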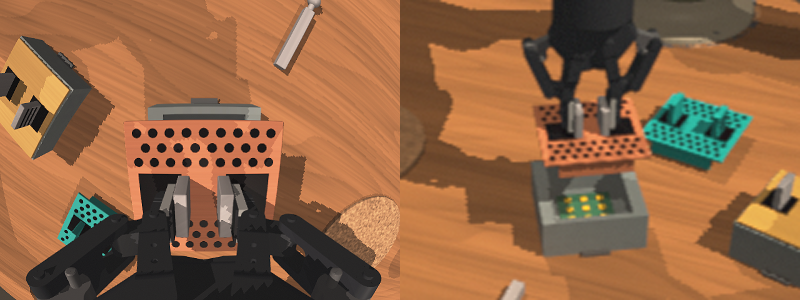

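The cover is lifted level, with the open housing showing its light board below it in the scene crop (585,205). The brass cover is untouched. Next I carry it to the mat.

Call:
{"api": "arm_command", "payload": {
  "deltas": [
    {"rx": 0,"ry": 0,"rz": 0,"dx": -0.0035,"dy": 0.0055,"dz": 0,"fingers": 0.02},
    {"rx": 0,"ry": 0,"rz": 0,"dx": -0.0089,"dy": 0.0137,"dz": 0,"fingers": 0.02},
    {"rx": 0,"ry": 0,"rz": 0,"dx": -0.0142,"dy": 0.0219,"dz": 0,"fingers": 0.02},
    {"rx": 0,"ry": 0,"rz": 0,"dx": -0.0177,"dy": 0.0273,"dz": 0,"fingers": 0.02},
    {"rx": 0,"ry": 0,"rz": 0,"dx": -0.0177,"dy": 0.0273,"dz": 0,"fingers": 0.02},
    {"rx": 0,"ry": 0,"rz": 0,"dx": -0.0177,"dy": 0.0273,"dz": 0,"fingers": 0.02},
    {"rx": 0,"ry": 0,"rz": 0,"dx": -0.0177,"dy": 0.0274,"dz": 0,"fingers": 0.02},
    {"rx": 0,"ry": 0,"rz": 0,"dx": -0.0177,"dy": 0.0273,"dz": 0,"fingers": 0.02},
    {"rx": 0,"ry": 0,"rz": 0,"dx": -0.0177,"dy": 0.0273,"dz": 0,"fingers": 0.02},
    {"rx": 0,"ry": 0,"rz": 0,"dx": -0.0177,"dy": 0.0273,"dz": 0,"fingers": 0.02},
    {"rx": 0,"ry": 0,"rz": 0,"dx": -0.0142,"dy": 0.0219,"dz": 0,"fingers": 0.02},
    {"rx": 0,"ry": 0,"rz": 0,"dx": -0.0089,"dy": 0.0137,"dz": 0,"fingers": 0.02}
  ]
}}

```text
time_s: 11.05
position: [0.4858, -0.2896, 0.0974]
tool_rot: [[0.884, 0.468, -0.001], [0.468, -0.884, 0.0], [-0.0, -0.001, -1.0]]
ft_force: [-0.4, 1.2, -1.7]
grip_width: 0.0334
gripper_force: 40.2
```

Call:
{"api": "arm_command", "payload": {
  "deltas": [
    {"rx": 0,"ry": 0,"rz": 0,"dx": -0.0035,"dy": 0.0055,"dz": 0,"fingers": 0.02},
    {"rx": 0,"ry": 0,"rz": 0,"dx": 0,"dy": 0,"dz": 0,"fingers": 0.02},
    {"rx": 0,"ry": 0,"rz": 0,"dx": 0,"dy": 0,"dz": 0,"fingers": 0.02}
  ]
}}

```text
time_s: 11.35
position: [0.486, -0.2929, 0.0978]
tool_rot: [[0.883, 0.47, -0.0], [0.47, -0.883, 0.001], [0.0, -0.001, -1.0]]
ft_force: [0.0, 0.6, -2.0]
grip_width: 0.0331
gripper_force: 40.2
```

Call:
{"api": "arm_command", "payload": {
  "deltas": [
    {"rx": 0,"ry": 0,"rz": 0,"dx": 0,"dy": 0.001,"dz": 0.008,"fingers": 0.02},
    {"rx": 0,"ry": 0,"rz": 0,"dx": 0,"dy": 0,"dz": 0.014,"fingers": 0.02},
    {"rx": 0,"ry": 0,"rz": 0,"dx": 0,"dy": 0,"dz": 0.014,"fingers": 0.02},
    {"rx": 0,"ry": 0,"rz": 0,"dx": 0,"dy": 0,"dz": 0.014,"fingers": 0.02},
    {"rx": 0,"ry": 0,"rz": 0,"dx": 0,"dy": 0,"dz": 0.012,"fingers": 0.02},
    {"rx": 0,"ry": 0,"rz": 0,"dx": 0,"dy": 0,"dz": 0.01,"fingers": 0.02},
    {"rx": 0,"ry": 0,"rz": 0,"dx": 0,"dy": 0,"dz": 0.006,"fingers": 0.02},
    {"rx": 0,"ry": 0,"rz": 0,"dx": 0,"dy": 0,"dz": 0.004,"fingers": 0.02},
    {"rx": 0,"ry": 0,"rz": 0,"dx": 0,"dy": 0,"dz": 0.002,"fingers": 0.02},
    {"rx": 0,"ry": 0,"rz": 0,"dx": 0,"dy": 0,"dz": 0,"fingers": 0.02},
    {"rx": 0,"ry": 0,"rz": 0,"dx": 0,"dy": 0,"dz": 0,"fingers": 0.02}
  ]
}}

```text
time_s: 12.45
position: [0.4866, -0.295, 0.0143]
tool_rot: [[0.883, 0.47, 0.001], [0.47, -0.883, -0.0], [0.0, 0.001, -1.0]]
ft_force: [1.2, 0.2, -1.7]
grip_width: 0.0334
gripper_force: 40.2
```

Run:
```python
from m import *
w=env.get_image("wrist")["color"]; s=env.get_image("scene"); t=s["color"]
for c,z in ((.486,.006),):
    for r in (.1,):
        P=[proj(s,(.486+r*np.cos(a),-.294+r*np.sin(a),.006)) for a in np.radians(np.arange(0,360,6))]; cv2.polylines(t,[np.round(np.array(P)*16).astype(np.int32)],True,(255,0,0),1,cv2.LINE_AA,4)
th=np.radians(28); c,sn=np.cos(th),np.sin(th)
cv2.imwrite("pics/c6.png",np.hstack([cv2.resize(x,(400,300),interpolation=cv2.INTER_CUBIC) for x in (w,t[120:285,130:350])]))
```

```text
(no output)
```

View pics/c6.png

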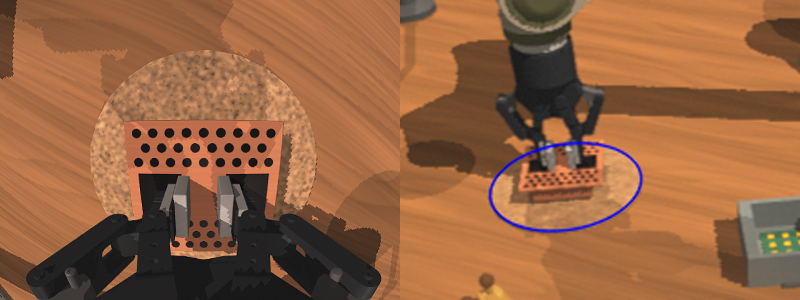

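It is centred on the mat: in the wrist view the mat spans cols 91-318 and the plate 125-283. I creep down to contact.

Call:
{"api": "arm_command", "payload": {
  "deltas": [
    {"rx": 0,"ry": 0,"rz": 0,"dx": 0,"dy": 0,"dz": 0.002,"fingers": 0.02},
    {"rx": 0,"ry": 0,"rz": 0,"dx": 0,"dy": 0,"dz": 0.002,"fingers": 0.02},
    {"rx": 0,"ry": 0,"rz": 0,"dx": 0,"dy": 0,"dz": 0.001,"fingers": 0.02},
    {"rx": 0,"ry": 0,"rz": 0,"dx": 0,"dy": 0,"dz": 0.001,"fingers": 0.02},
    {"rx": 0,"ry": 0,"rz": 0,"dx": 0,"dy": 0,"dz": 0,"fingers": 0.02}
  ]
}}

```text
time_s: 13.05
position: [0.4864, -0.2948, 0.0077]
tool_rot: [[0.883, 0.47, -0.0], [0.47, -0.883, 0.0], [-0.0, -0.0, -1.0]]
ft_force: [0.7, 0.1, -2.0]
grip_width: 0.0331
gripper_force: 40.2
```

Call:
{"api": "arm_command", "payload": {
  "deltas": [
    {"rx": 0,"ry": 0,"rz": 0,"dx": 0,"dy": 0,"dz": 0.001,"fingers": 0.02},
    {"rx": 0,"ry": 0,"rz": 0,"dx": 0,"dy": 0,"dz": 0.0005,"fingers": 0.02},
    {"rx": 0,"ry": 0,"rz": 0,"dx": 0,"dy": 0,"dz": 0,"fingers": 0.02}
  ]
}}

```text
time_s: 13.35
position: [0.4865, -0.295, 0.0072]
tool_rot: [[0.883, 0.47, 0.0], [0.47, -0.883, -0.001], [0.0, 0.001, -1.0]]
ft_force: [-1.7, 1.0, 5.7]
grip_width: 0.0332
gripper_force: 41.7
```

Contact (+5.7 N) comes at the predicted height, so I release gently.

Call:
{"api": "arm_command", "payload": {
  "deltas": [
    {"rx": 0,"ry": 0,"rz": 0,"dx": 0,"dy": 0,"dz": 0,"fingers": 0.036},
    {"rx": 0,"ry": 0,"rz": 0,"dx": 0,"dy": 0,"dz": 0,"fingers": 0.042},
    {"rx": 0,"ry": 0,"rz": 0,"dx": 0,"dy": 0,"dz": 0,"fingers": 0.048},
    {"rx": 0,"ry": 0,"rz": 0,"dx": 0,"dy": 0,"dz": 0,"fingers": 0.054},
    {"rx": 0,"ry": 0,"rz": 0,"dx": 0,"dy": 0,"dz": 0,"fingers": 0.06},
    {"rx": 0,"ry": 0,"rz": 0,"dx": 0,"dy": 0,"dz": 0,"fingers": 0.066},
    {"rx": 0,"ry": 0,"rz": 0,"dx": 0,"dy": 0,"dz": 0,"fingers": 0.075},
    {"rx": 0,"ry": 0,"rz": 0,"dx": 0,"dy": 0,"dz": 0,"fingers": 0.0854},
    {"rx": 0,"ry": 0,"rz": 0,"dx": 0,"dy": 0,"dz": 0,"fingers": 0.0854},
    {"rx": 0,"ry": 0,"rz": 0,"dx": 0,"dy": 0,"dz": 0,"fingers": 0.0854}
  ]
}}

```text
time_s: 14.35
position: [0.4865, -0.2949, 0.0065]
tool_rot: [[0.883, 0.47, 0.0], [0.47, -0.883, -0.0], [0.0, 0.0, -1.0]]
ft_force: [-0.4, 0.5, 0.7]
grip_width: 0.0854
gripper_force: 0.0
```

Call:
{"api": "arm_command", "payload": {
  "deltas": [
    {"rx": 0,"ry": 0,"rz": 0,"dx": 0,"dy": 0,"dz": -0.005,"fingers": 0.0854},
    {"rx": 0,"ry": 0,"rz": 0,"dx": 0,"dy": 0,"dz": -0.01,"fingers": 0.0854},
    {"rx": 0,"ry": 0,"rz": 0,"dx": 0,"dy": 0,"dz": -0.015,"fingers": 0.0854},
    {"rx": 0,"ry": 0,"rz": 0,"dx": 0,"dy": 0,"dz": -0.02,"fingers": 0.0854},
    {"rx": 0,"ry": 0,"rz": 0,"dx": 0,"dy": 0,"dz": -0.02,"fingers": 0.0854},
    {"rx": 0,"ry": 0,"rz": 0,"dx": 0,"dy": 0,"dz": -0.02,"fingers": 0.0854},
    {"rx": 0,"ry": 0,"rz": 0,"dx": 0,"dy": 0,"dz": -0.02,"fingers": 0.0854},
    {"rx": 0,"ry": 0,"rz": 0,"dx": 0,"dy": 0,"dz": -0.02,"fingers": 0.0854},
    {"rx": 0,"ry": 0,"rz": 0,"dx": 0,"dy": 0,"dz": -0.01,"fingers": 0.0854},
    {"rx": 0,"ry": 0,"rz": 0,"dx": 0,"dy": 0,"dz": 0,"fingers": 0.0854}
  ]
}}

```text
time_s: 15.35
position: [0.4869, -0.2952, 0.148]
tool_rot: [[0.883, 0.47, 0.002], [0.47, -0.883, -0.002], [0.001, 0.003, -1.0]]
ft_force: [0.5, 0.9, 0.3]
grip_width: 0.0854
gripper_force: 0.0
```

Run:
```python
from m import *
w=env.get_image("wrist"); t=env.get_image("scene")["color"]
for c in ((.486,-.294),):
    P=[pf(w,(c[0]+.1*np.cos(a),c[1]+.1*np.sin(a),.006)) for a in np.radians(np.arange(0,360,6))]
    th=np.radians(28); k,s=np.cos(th),np.sin(th)
    Q=[pf(w,(c[0]+k*x-s*y,c[1]+s*x+k*y,.030)) for x,y in ((.052,.053),(-.052,.053),(-.052,-.053),(.052,-.053))]
    for A in (P,Q): cv2.polylines(w["color"],[np.round(np.array(A)*16).astype(np.int32)],True,(255,0,0),1,cv2.LINE_AA,4)
cv2.imwrite("pics/c7.png",np.hstack([cv2.resize(x,(400,300)) for x in (w["color"],t)]))
```

```text
(no output)
```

View pics/c7.png

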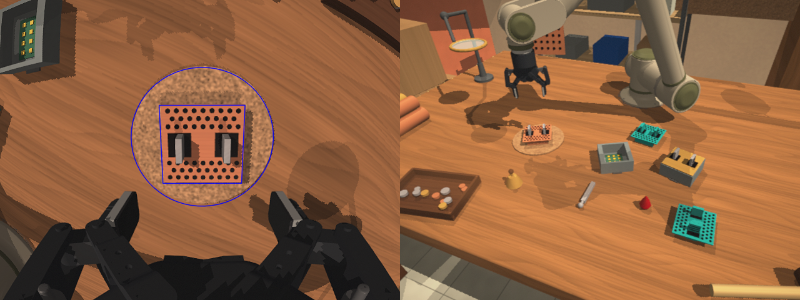

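The overlay shows the cover upright in the middle of the mat, plate (160,105)-(245,183) inside the mat circle. The brass cover, the bell and the look-alikes are unmoved and the gripper is clear, so I hand in.

```bash
python3 -c "
from rig import env
print(env.close_job())"
```

```text
the job is handed in; nothing more can be done
None
```

The copper cover is off its housing and set down upright in the middle of the cork mat, with the brass cover, bell and look-alikes undisturbed; I handed the job in at about 15.5 s, and the hand-in returned no verdict.

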